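# Snap a paint scraper onto the stand's gated hook

## Robot

A 6-joint arm with a two-finger parallel gripper is mounted at the origin on the work surface. World frame = base frame: x ahead of the robot, y to its left, z up, the work surface at z = 0. Lengths are in m, angles in rad, forces in N, time in s.
With the tool pointing down it reaches from about 0.325 to 0.775 m from the base axis. Payload 5.5 kg.
Tool frame: the origin (TCP) lies between the finger pads; the fingertips stand 8 mm ahead of it and the grasp point (between the pads) lies 11 mm behind it (tcp_to_tips is the distance from the TCP to the fingertips, in m); z points along the fingers, y is the direction in which the jaws open and shut (so a half turn about z gives the same grasp; the last joint's range is limited). The gripper opens to 88 mm and grips with 3 to 60 N. Pads are 20 mm wide; open, the fingers measure 115 mm over their backs; the gripper's body (75 mm by 178 mm) begins 61 mm behind the grasp point.
Start: joints at [1.051, 0.091, 1.231, -0, 1.82, -0.057], TCP at [0.268, 0.537, 0.195] pointing down, gripper open.
Joint ranges: [-2.87, 2.87], [-0.86, 2.18], [0.17, 2.46], [-1.51, 4.65], [0.06, 2.69], [-2.65, 2.65]. Speed limits (rad/s): [2.57, 2.57, 3.01, 3.14, 3.14, 3.14].

## Interface

Orientations are given as a unit quaternion [w, x, y, z].
In Python, from bench import * gives the robot as it stands. Calls block until the motion is done:
- move_to(position, orientation): joint-space move of the TCP to a pose.
- move_l(position, speed=0.15, orientation=None): straight line of the TCP; orientation=None keeps the orientation; speed is the mean speed in m/s.
- movej(angles): joint-space move.
- gripper_open() and close(): open the fingers fully, or close them until they stop; the grip force is fixed at half the most.
- hold(seconds).
- inverse_kinematics(position, orientation): joint angles nearest the present ones, or None.
- state(): the state.
- get_image(name): name is "side" or "top" or "wrist"; returns a dict with "frame" (384x512x3 uint8, blue, green, red), "depth" (384x512 float32, m along the optical axis (not along the pixel's ray), 0 where there is no reading), "camera_matrix" (3x3 intrinsics, pixels), "k1" (the pictures are not rectified: a ray, as slopes to the right and down, at radius r is drawn at 1 + k1 r^2 times it, then the intrinsics apply), "view" (4x4, takes a point from world to camera coordinates). Camera axes: x right, y up, looking along -z (the intrinsics and any distortion apply to the point x, -y, -z); pixel columns grow to the right and rows downward; lengths in m; the calibration is good to about 2 mm. A picture is of the moment at which its call begins.
A pose or a line that the arm cannot do raises IKError and nothing moves.
- job_done(): hands the job in, once; it reports no verdict.
The state is a dict: "time": time; "joint_pos": joint angles; "dq": joint speeds; "joint_torque": joint torques, N m; "ee_pos": TCP position; "ee_rot": TCP orientation; "ft_force": force on the tool from outside, world axes, zero at the start; "moment": the same for the moment, N m; "finger_gap": finger opening in m.
Only numpy, scipy, OpenCV 4.12 (cv2) and the standard library are available. Lean on these libraries where they do the work, as an engineer would, in place of code of your own. Each camera call takes 0.05 s, during which the arm holds its last target.

## Task

Pick up the orange-handled scraper and hang it on the steel snap hook of the white tool stand: press the eye at the end of its handle down over the hook's nose so that the eye itself pushes the red sprung gate open and passes inside, and the gate snaps shut behind it. Press gently (never more than about 10 N on the hook) and do not touch the stand or hook with the gripper; then let go so that the scraper hangs still from the hook, against the back rest. Leave the other things on the table where they are.

Things in the scene. Friction and masses are not known exactly. Their poses are not given: they have to be found in the camera images.
- scraper_center (a point): Centre of the scraper's handle, half-way up; it lies flat on the table, this point 10 mm up. +x points along the handle to the eye, +z up. Orange handle 66 long (x) x 24 wide (y) x 20 mm thick (z). At the -x end a steel blade 42 mm wide, 3 mm thick, its edge 78 mm from this point. 65 to 120 g.
- scraper_eye (a point): Centre of the scraper's eye, 58.5 mm from the handle's centre along +x, same height and axes: a steel ring in the scraper's flat plane, 6 mm round bar, inner diameter 31 mm, outer 43 mm (the bar's centre line has radius 18.5 mm). The outermost part of the ring, 18.5 mm beyond this point along +x, is the far bar.
- stand: White tool stand, fixed. Origin on the table (z = 0) below the nominal nose of the hook; +x points from the nose back to the post, +z up. Post 26 x 36 mm, 303 high, centred at x = 115 mm, on a board 18 thick (x = 30 to 200, y = -80 to 80). An upright back rest, 165 high, 90 wide, x = 32 to 44 mm, stands under the hook: the hung tool rests against it. Hook in plane y = 0.
- nose (a point): NOMINAL point of the hook's nose at the level of the shut gate's centre line, 250 mm above the stand's origin, same axes. The hook is clamped by hand: the real one sits up to 20 mm higher or lower and up to 9 mm nearer or further along the stand's x. This is not measured: feel for it (lower onto the gate, then draw the eye back against the nose). Real nose tip: 14 mm above the gate line.
- seat (a point): NOMINAL middle of the seat bar, 43 mm below and 18 mm behind (+x) point nose; shifts with the hook. From the real nose (upright, x = 0): hook of 8 mm bar, open upward; level rubbered seat at x = 12 to 24, upright shank at x = 36 mm, then an arm to the post, top 12 mm above the gate line. An eye's bar meets the seat 36 mm below the gate line; a hung eye's centre is about 54 mm below it.
- gate (a joint): Red sprung gate, 5 mm thick bar, 32 mm long, hinged at the shank, free end near the nose; 0 = shut, level; grows (rad) as the end is pushed down, stop at 0.82; 0.5 N starts it, about 2 N opens it. The eye's far bar passes at about 0.75 rad, 25 mm below the gate line, only if pressed down along the nose (centre line 7 to 8 mm from the nose's); further away it jams. Then the gate springs to 0.
Not all that is in view belongs to the job. Leave any blue or yellow look-alike of the part that bears scraper_center alone.

How it is judged:
By the outcome, as a careful person would: the job done as asked, in the order asked, and still so for the second after the job is handed in, with the robot touching nothing.
It also fails if it takes over 72 s, if anything falls off the work surface, if the arm or the gripper's body presses on something with over 40 N, if the wrist force passes 120 N, or if a joint passes its speed limit or range.

## Working session

There is one attempt and no reset: what is moved stays moved. The work goes in short steps, each a Python script; the robot and the scene stay as the last script left them, time stands still between calls to the robot, and variables do not carry over. Pictures are saved under pics/ and viewed, and the job is handed in when it is done.

```bash
ls; mkdir -p pics
cat > h.py <<'E'
from bench import *
import numpy as np, cv2
def snap(n,f):
    d=get_image(n); cv2.imwrite(f'pics/{f}.png',d['frame']); np.savez(f'pics/{f}.npz',**{k:np.array(v) for k,v in d.items()}); return d
def ray(d,u,v):
    K=np.array(d['camera_matrix']);k1=float(d['k1']);V=np.array(d['view'])
    p=np.array([(u-K[0,2])/K[0,0],(v-K[1,2])/K[1,1]]); q=p.copy()
    for _ in range(30): q=p/(1+k1*(q@q))
    R=V[:3,:3];t=V[:3,3]; c=-R.T@t
    return c,R.T@np.array([q[0],-q[1],-1.0])
def plane(d,u,v,z):
    c,r=ray(d,u,v); return c+r*(z-c[2])/r[2]
def dep(d,u,v):
    c,r=ray(d,u,v); return c+r*float(d['depth'][int(round(v)),int(round(u))])
def proj(d,P):
    K=np.array(d['camera_matrix']);V=np.array(d['view'])
    c=V[:3,:3]@np.array(P)+V[:3,3]; q=np.array([c[0],-c[1]])/-c[2]; q=q*(1+float(d['k1'])*(q@q))
    return K[0,0]*q[0]+K[0,2],K[1,1]*q[1]+K[1,2]
def load(f): 
    return dict(np.load(f'pics/{f}.npz'))
E
python3 - <<'E'
from h import *
for n in ['side','top','wrist']:
    d=snap(n,n+'0'); print(n,np.round(d['view'],3).tolist(),d['k1'],np.array(d['camera_matrix'])[0])
s=state();print({k:np.round(v,3).tolist() for k,v in s.items()})
E
```

```text
pics
side [[0.758, -0.652, 0.019, -0.451], [0.363, 0.445, 0.818, -0.255], [-0.542, -0.613, 0.574, -0.915], [0.0, 0.0, 0.0, 1.0]] -0.0828028961970157 [364.21058618   0.         251.8539309 ]
top [[0.028, -0.999, 0.02, -0.131], [0.984, 0.031, 0.178, -0.515], [-0.179, 0.015, 0.984, -1.138], [0.0, 0.0, 0.0, 1.0]] -0.05515956795559884 [359.68674018   0.         253.26386716]
wrist [[0.446, 0.895, -0.001, -0.6], [-0.855, 0.426, -0.295, 0.036], [-0.264, 0.132, 0.955, -0.39], [0.0, 0.0, 0.0, 1.0]] -0.02116750276697827 [335.78176121   0.         252.17751353]
{'time': 0.15, 'joint_pos': [1.051, 0.092, 1.232, -0.0, 1.82, -0.057], 'dq': [-0.001, -0.002, -0.004, 0.0, 0.001, -0.001], 'joint_torque': [0.001, -44.705, -40.691, 0.07, 0.027, -0.0], 'ee_pos': [0.268, 0.537, 0.195], 'ee_rot': [-0.0, 0.229, 0.973, -0.001], 'ft_force': [0.257, -0.126, -0.309], 'moment': [-0.003, 0.021, 0.014], 'finger_gap': 0.088}
```

View pics/side0.png

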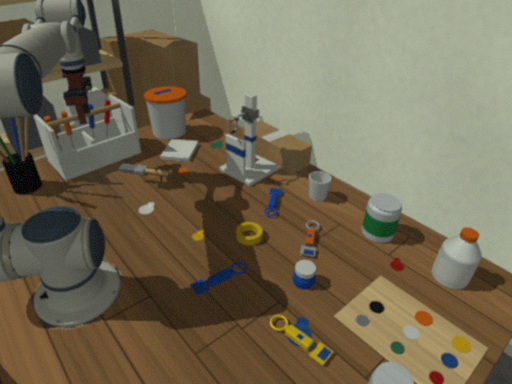

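View pics/top0.png

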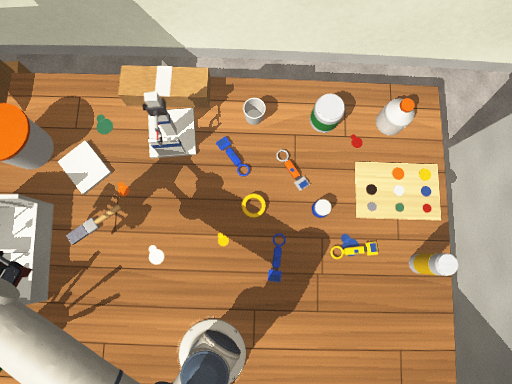

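View pics/wrist0.png

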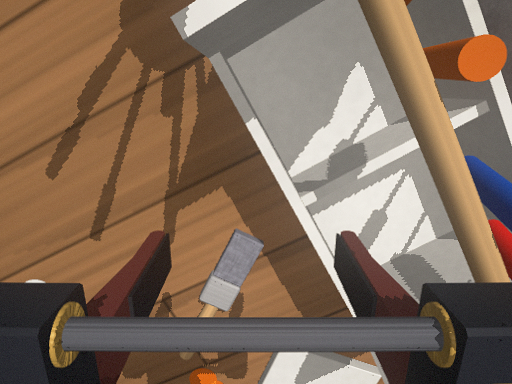

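Candidates for the scraper (top view): the orange-handled one at (293,168), blue ones at (234,156) and (277,258), a yellow one at (355,248), and a wooden brush at (97,220). I choose (293,168) and check it in a crop.

Run:
```python
from h import *
a=load('top0'); b=load('side0')
c1=cv2.resize(a['frame'][140:200,260:330],None,fx=5,fy=5,interpolation=cv2.INTER_CUBIC)
c2=cv2.resize(b['frame'][205:270,280:350],None,fx=5,fy=5,interpolation=cv2.INTER_CUBIC)
c3=cv2.resize(a['frame'][80:165,130:205],None,fx=5,fy=5,interpolation=cv2.INTER_CUBIC)
c4=cv2.resize(b['frame'][90:190,210:290],None,fx=5,fy=5,interpolation=cv2.INTER_CUBIC)
H=max(c1.shape[0],c2.shape[0]); 
pad=lambda c,H:cv2.copyMakeBorder(c,0,H-c.shape[0],0,0,cv2.BORDER_CONSTANT)
cv2.imwrite('pics/crop1.png',np.hstack([pad(c1,H),pad(c2,H)]))
H=c4.shape[0]; cv2.imwrite('pics/crop2.png',np.hstack([pad(c3,H),pad(c4,H)]))
```

```text
(no output)
```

View pics/crop1.png

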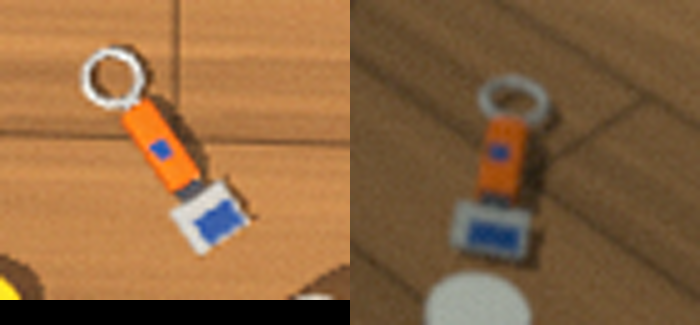

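View pics/crop2.png

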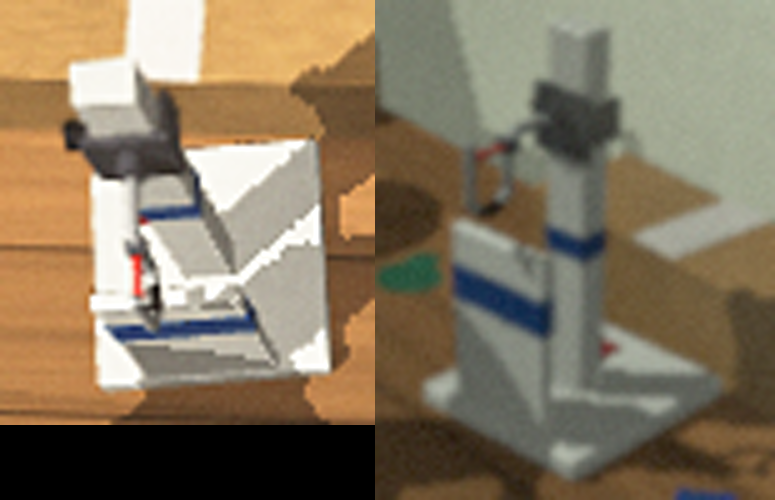

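The crop confirms the orange handle with steel ring at (283,156) and blade at about (302,184); it is the only orange one. Next I measure the scraper and the stand.

Run:
```python
from h import *
for n,roi in (('top0',(140,200,260,330)),('side0',(205,270,280,350))):
    d=load(n); f=d['frame']; hsv=cv2.cvtColor(f,cv2.COLOR_BGR2HSV)
    m=cv2.inRange(hsv,(3,170,150),(16,255,255)); z=np.zeros_like(m); r=roi; z[r[0]:r[1],r[2]:r[3]]=m[r[0]:r[1],r[2]:r[3]]
    z=cv2.morphologyEx(z,cv2.MORPH_CLOSE,np.ones((5,5)))
    c=max(cv2.findContours(z,0,2)[0],key=cv2.contourArea); rr=cv2.minAreaRect(c); print(n,rr,cv2.contourArea(c))
    print(' handle c',plane(d,*rr[0],0.02 if n=='top0' else .017), dep(d,*rr[0]))
    # ring: low saturation
    print(' depth noise', np.std([dep(d,u,v)[2] for u in range(int(rr[0][0])-2,int(rr[0][0])+3) for v in range(int(rr[0][1])-2,int(rr[0][1])+3)]))
d=load('top0'); f=d['frame']; hsv=cv2.cvtColor(f,cv2.COLOR_BGR2HSV)
m=cv2.inRange(hsv,(0,0,120),(179,90,255)); z=np.zeros_like(m); z[145:165,273:293]=m[145:165,273:293]
ys,xs=np.nonzero(z); (cx,cy),r=cv2.minEnclosingCircle(np.c_[xs,ys].astype(np.float32)); print('ring',cx,cy,r,plane(d,cx,cy,.012),len(xs))
# cloud of stand
P=[]
for v in range(75,170):
  for u in range(135,205):
    if d['depth'][v,u]>0: P.append(np.r_[dep(d,u,v),u,v])
P=np.array(P)
h,e=np.histogram(P[:,2],bins=np.arange(-.01,.32,.01)); print(list(zip(np.round(e,3),h)))
for lo,hi in ((.295,.31),(.158,.172),(.010,.026)):
    q=P[(P[:,2]>lo)&(P[:,2]<hi)]; 
    print(lo,len(q),q[:,:3].mean(0),q[:,:3].min(0),q[:,:3].max(0), cv2.minAreaRect((q[:,:2]*1000).astype(np.float32)))
for n in('wrist0',):
    w=load(n);V=w['view'];print('cam pos',-V[:3,:3].T@V[:3,3])
```

```text
top0 ((291.3640441894531, 168.7480010986328), (18.8471736907959, 7.842447280883789), 55.304847717285156) 128.5
 handle c [ 0.60988044 -0.24488257  0.02      ] [ 0.60872296 -0.24432444  0.02456609]
 depth noise 0.0026797625523233897
side0 ((309.7027282714844, 235.2838134765625), (6.411561012268066, 13.1519193649292), 9.462321281433105) 38.5
 handle c [ 0.61066109 -0.24656556  0.017     ] [ 0.60701339 -0.24925259  0.02093647]
 depth noise 0.0016099077130158235
ring 282.1021423339844 155.5537567138672 6.6150898933410645 [ 0.65796893 -0.21326409  0.012     ] 73
[(np.float64(-0.01), np.int64(1317)), (np.float64(0.0), np.int64(878)), (np.float64(0.01), np.int64(1087)), (np.float64(0.02), np.int64(252)), (np.float64(0.03), np.int64(98)), (np.float64(0.04), np.int64(96)), (np.float64(0.05), np.int64(106)), (np.float64(0.06), np.int64(105)), (np.float64(0.07), np.int64(102)), (np.float64(0.08), np.int64(976)), (np.float64(0.09), np.int64(603)), (np.float64(0.1), np.int64(44)), (np.float64(0.11), np.int64(45)), (np.float64(0.12), np.int64(45)), (np.float64(0.13), np.int64(56)), (np.float64(0.1
[... 555 characters left out ...]
4(103))]
0.295 128 [0.72882558 0.17401805 0.3016672 ] [0.71413912 0.15503737 0.29576684] [0.7427717  0.19290992 0.30589017] ((729.9708251953125, 174.20755004882812), (26.861492156982422, 37.688507080078125), 11.695466995239258)
0.158 126 [0.66669671 0.16436588 0.16382324] [0.64338716 0.12219418 0.15801822] [0.74142617 0.21171664 0.17092786] ((680.2161865234375, 179.26979064941406), (94.58411407470703, 87.54014587402344), 24.57054328918457)
0.01 1297 [0.74155811 0.15814742 0.01725466] [0.63642072 0.06576182 0.01016694] [0.8348492  0.31138589 0.02593349] ((736.6430053710938, 185.470703125), (196.83877563476562, 245.54586791992188), 1.9026111364364624)
cam pos [0.19590435 0.57329629 0.38331826]
```

Run:
```python
from h import *
d=load('top0'); f=d['frame']; hsv=cv2.cvtColor(f,cv2.COLOR_BGR2HSV)
def fit(z0,tol,satmax=60,roi=(75,170,135,205)):
    m=np.zeros(f.shape[:2],np.uint8)
    for v in range(roi[0],roi[1]):
        for u in range(roi[2],roi[3]):
            if d['depth'][v,u]>0 and abs(dep(d,u,v)[2]-z0)<tol and hsv[v,u,1]<satmax: m[v,u]=1
    n,l,s,_=cv2.connectedComponentsWithStats(m); 
    k=1+np.argmax(s[1:,4]); ys,xs=np.nonzero(l==k)
    Q=np.array([plane(d,u,v,z0)[:2] for u,v in zip(xs,ys)])*1000
    return Q,s[k]
for z0,tol in ((.018,.009),(.165,.006),(.303,.008)):
    Q,s=fit(z0,tol); print(z0,s,cv2.minAreaRect(Q.astype(np.float32)),Q.mean(0))
V=d['view']
```

```text
0.018 [ 149  108   47   50 1041] ((728.4613647460938, 174.40716552734375), (171.84764099121094, 160.44241333007812), 6.525905609130859) [732.63276861 143.77440331]
0.165 [162 137  16   5  65] ((654.4930419921875, 145.0555877685547), (12.752086639404297, 46.02318572998047), 1.7352385520935059) [655.17824389 144.96684736]
0.303 [144  92  15  11 128] ((728.5880737304688, 173.289794921875), (27.749446868896484, 38.57320785522461), 13.808938026428223) [728.21345807 173.61895323]
```

Run:
```python
from h import *
from scipy.spatial.transform import Rotation as R
def quat(yaw,pitch=0,flip=False):
    # handle frame: x_h along yaw dir tilted ; tool z = -z_h ; tool y = +-y_h
    pass
def H(yaw,tilt):  # handle rotation; tilt>0: handle body goes down (eye up), handle +x points up
    return R.from_euler('z',yaw)*R.from_euler('y',-tilt)
def q(Hh,flip):
    T=Hh*R.from_matrix(np.array([[1,0,0],[0,-1,0],[0,0,-1.]]).T)
    if flip: T=T*R.from_euler('z',np.pi)
    x=T.as_quat(); return [x[3],x[0],x[1],x[2]]
s=state();print(s['ee_rot'])
for fl in (0,1):
    print('pick',inverse_kinematics([.615,-.241,.011],q(H(np.deg2rad(33.5),0),fl)))
    yaw=np.deg2rad(8)
    nose=np.array([.615,.158,.25]); ex=np.array([np.cos(yaw),np.sin(yaw),0])
    for t in (0,20,40,60,70,80,90):
        a=np.deg2rad(t)
        far=nose+ex*.018+np.array([0,0,-.036 if t else .02])
        Hh=H(yaw,a); p=far-Hh.apply([.067,0,0])
        print(fl,t,np.round(p,3),inverse_kinematics(p,q(Hh,fl)))
w=load('wrist0');V=w['view'];c=-V[:3,:3].T@V[:3,3]
e=s['ee_rot'];print('cam in tool',R.from_quat([e[1],e[2],e[3],e[0]]).inv().apply(c-s['ee_pos']))
```

```text
[-1.90595659e-04  2.29361399e-01  9.73341048e-01 -7.18594480e-04]
pick [-4.24974311e-01  2.91599759e-01  1.33251542e+00 -4.44089210e-16
  1.51747748e+00  5.61136717e-01]
0 0 [0.566 0.151 0.27 ] [ 2.02777175e-01  8.30173501e-02  1.10623574e+00 -4.44089210e-16
  1.95233956e+00  1.63394716e+00]
0 20 [0.57  0.152 0.191] [ 0.21984847 -0.28448832  1.63037399 -0.02762058  1.44772163  1.64959104]
0 40 [0.582 0.153 0.171] [ 0.24242959 -0.584982    1.99891713 -0.0768622   1.03343231  1.68906384]
0 60 [0.6   0.156 0.156] [ 0.26542408 -0.79504753  2.32473475 -0.20041263  0.57735852  1.80254142]
0 70 [0.61  0.157 0.151] [ 0.27313476 -0.81827838  2.45237952 -0.41694024  0.31401265  2.01539013]
0 80 [0.621 0.159 0.148] None
0 90 [0.633 0.161 0.147] None
pick [-4.24974311e-01  2.91599759e-01  1.33251542e+00 -4.44089210e-16
  1.51747748e+00 -2.58045594e+00]
1 0 [0.566 0.151 0.27 ] [ 2.02777175e-01  8.30173501e-02  1.10623574e+00 -4.44089210e-16
  1.95233956e+00 -1.50764549e+00]
1 20 [0.57  0.152 0.191] [ 0.21984847 -0.28448832  1.63037399 -0.02762058  1.44772163 -1.49200161]
1 40 [0.582 0.153 0.171] [ 0.24242959 -0.584982    1.99891713 -0.0768622   1.03343231 -1.45252882]
1 60 [0.6   0.156 0.156] [ 0.26542408 -0.79504753  2.32473475 -0.20041263  0.57735852 -1.33905123]
1 70 [0.61  0.157 0.151] [ 0.27313476 -0.81827838  2.45237952 -0.41694024  0.31401265 -1.12620252]
1 80 [0.621 0.159 0.148] None
1 90 [0.633 0.161 0.147] None
cam in tool [ 0.08066846  0.00044404 -0.18873947]
```

```bash
cat >> h.py <<'E'
from scipy.spatial.transform import Rotation as R
YAW=np.deg2rad(6.5)
def H(yaw,tilt): return R.from_euler('z',yaw)*R.from_euler('y',-tilt)
def q(Hh):
    x=(Hh*R.from_matrix(np.diag([1.,-1,-1]))).as_quat(); return [x[3],x[0],x[1],x[2]]
def st():
    s=state(); print('t %.2f'%s['time'],'p',np.round(s['ee_pos'],4),'F',np.round(s['ft_force'],2),'M',np.round(s['moment'],2),'gap %.4f'%s['finger_gap']); return s
E
python3 - <<'E'
from h import *
s=state(); p=np.array(s['ee_pos'])
move_l((p+[0,0,.1]).tolist(),.2)
move_to([.42,0.02,.30],q(H(np.deg2rad(15),0))); st()
yaw=np.deg2rad(33.5)
move_to([.58,-.255,.14],q(H(yaw,0))); st()
snap('wrist','w1')
E
```

```text
t 2.73 p [0.4201 0.0205 0.2998] F [-0.15  0.47  0.3 ] M [ 0.01  0.16 -0.02] gap 0.0882
t 4.07 p [ 0.5805 -0.2541  0.1412] F [-0.03  0.38  0.26] M [-0.03  0.19  0.02] gap 0.0877
```

View pics/w1.png

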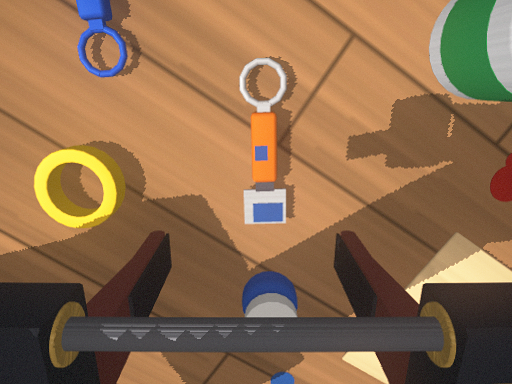

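Run:
```python
from h import *
d=load('w1'); f=d['frame']; hsv=cv2.cvtColor(f,cv2.COLOR_BGR2HSV)
m=cv2.inRange(hsv,(3,190,130),(18,255,255)); m[:, :240]=0; m[:,290:]=0; m[:100]=0;m[195:]=0
m=cv2.morphologyEx(m,cv2.MORPH_CLOSE,np.ones((15,15)))
c=max(cv2.findContours(m,0,2)[0],key=cv2.contourArea); P=np.array([plane(d,*p,0.02)[:2] for p in c[:,0].astype(float)])*1000
rr=cv2.minAreaRect(P.astype(np.float32)); print('handle',rr,cv2.minAreaRect(c))
m=cv2.inRange(hsv,(0,0,120),(179,80,255)); z=np.zeros_like(m); z[50:110,232:295]=m[50:110,232:295]
k=max(cv2.findContours(z,0,2)[0],key=cv2.contourArea); P=np.array([plane(d,*p,0.010)[:2] for p in k[:,0].astype(float)])*1000
print('ring',cv2.fitEllipse(k),cv2.minEnclosingCircle(P[P[:,0]>0].astype(np.float32)))
t=load('top0'); print('jar',dep(t,321,207)); s=state(); print(s['ee_pos'],s['joint_pos'])
```

```text
handle ((613.1380615234375, -245.7625274658203), (64.44485473632812, 22.97861671447754), 34.74115753173828) ((263.5, 146.5), (69.0, 25.0), 90.0)
ring ((262.5769958496094, 82.38594818115234), (47.2246208190918, 50.307411193847656), 2.5715596675872803) ((659.5694580078125, -213.9867706298828), 23.058658599853516)
jar [ 0.47598322 -0.33956244  0.05213884]
[ 0.58065411 -0.25398821  0.1416731 ] [-4.66215086e-01  1.75813989e-01  1.23349506e+00  3.42681205e-04
  1.72997509e+00  5.18650032e-01]
```

Run:
```python
from h import *
yaw=np.deg2rad(34.3); Q=q(H(yaw,0)); p=np.array([.6236,-.2379,.011])
move_to((p+[0,0,.10]).tolist(),Q)
move_l((p+[0,0,.012]).tolist(),.12); move_l(p.tolist(),.04); st()
close(); hold(.1); st()
move_l((p+[0,0,.05]).tolist(),.08); move_l((p+[0,0,.25]).tolist(),.25); hold(.2);st()
snap('wrist','w2'); snap('side','s2')
```

```text
t 5.78 p [ 0.6234 -0.2378  0.0105] F [-0.62 -0.27  0.59] M [-0.01  0.1  -0.02] gap 0.0879
t 7.22 p [ 0.6236 -0.2379  0.011 ] F [-0.26 -0.76  0.42] M [-0.07  0.12 -0.03] gap 0.0005
t 9.15 p [ 0.6232 -0.2377  0.2589] F [-0.06 -0.1  -0.6 ] M [-0.02  0.13 -0.05] gap 0.0002
```

View pics/w2.png

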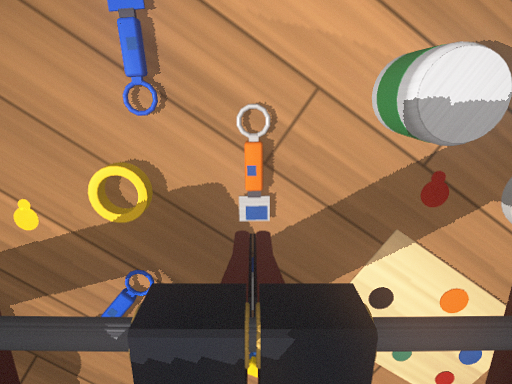

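The grasp missed: the gap is 0 and the scraper still lies at (253,165) in the wrist view. I check where it is and what shape it's in.

Run:
```python
from h import *
d=load('w2'); f=d['frame']; hsv=cv2.cvtColor(f,cv2.COLOR_BGR2HSV)
print(plane(d,253,166,.02),dep(d,253,185),plane(d,253,122,.01),dep(d,150,300))
s=state(); print(s['ee_pos'],s['ee_rot'],s['joint_pos'])
V=d['view'];c=-V[:3,:3].T@V[:3,3];e=s['ee_rot'];print('cam',c,R.from_quat([e[1],e[2],e[3],e[0]]).inv().apply(c-s['ee_pos']), 'look',R.from_quat([e[1],e[2],e[3],e[0]]).inv().apply(-V[2,:3]))
print('tcp pix',proj(d,s['ee_pos']),'tip',proj(d,np.array(s['ee_pos'])-[0,0,.008]))
print('below tcp on table',proj(d,[s['ee_pos'][0],s['ee_pos'][1],.01]))
o=load('s2');print(proj(o,s['ee_pos']),proj(o,[.612,-.2458,.015]))
```

```text
[ 0.61359698 -0.24511418  0.02      ] [ 0.592232   -0.25972063  0.01916537] [ 0.65926639 -0.21388189  0.01      ] [ 0.63852092 -0.19867371  0.37908188]
[ 0.62332586 -0.23779269  0.25976477] [-6.53316056e-04  9.55539725e-01  2.94860728e-01 -7.46755003e-04] [-4.15438647e-01  3.10924593e-01  8.66867049e-01  8.62063271e-06
  1.96578540e+00  5.56741159e-01]
cam [ 0.69176271 -0.19205241  0.44761353] [ 0.08211567  0.00046033 -0.18793546] look [-0.29502265 -0.0012165   0.95548949]
tcp pix (np.float64(251.79895969697097), np.float64(231.86701560008373)) tip (np.float64(251.8516720014002), np.float64(226.7393941942916))
below tcp on table (np.float64(252.58588758820588), np.float64(155.31701134637825))
(np.float64(320.5683702012707), np.float64(162.52873201405083)) (np.float64(309.7368119316954), np.float64(235.46044545781078))
```

View pics/s2.png

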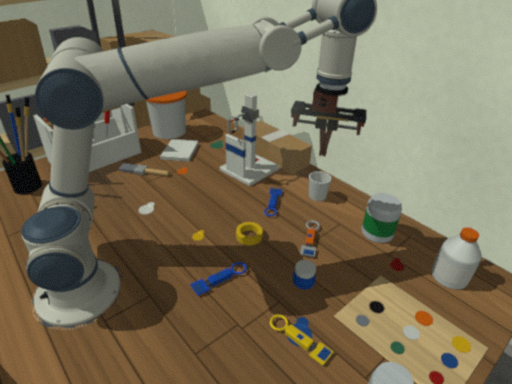

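Run:
```python
from h import *
import bench; print([n for n in dir(bench) if not n.startswith('_')]); print(getattr(bench,'tcp_to_tips',None))
s=state(); print(s.keys())
d=load('w2')
for v in range(228,250,3): print(v,[np.round(dep(d,u,v),3).tolist() for u in (246,252,258)])
o=load('s2')
for v in range(130,166,4): print(v,[np.round(dep(o,u,v),3).tolist() for u in (321,323,325)])
c=np.hstack([cv2.resize(o['frame'][70:180,280:380],None,fx=4,fy=4,interpolation=cv2.INTER_CUBIC),cv2.resize(d['frame'][200:310,200:300],None,fx=4,fy=4,interpolation=cv2.INTER_CUBIC)]); cv2.imwrite('pics/c3.png',c)
```

```text
['IKError', 'close', 'get_image', 'gripper_open', 'hold', 'inverse_kinematics', 'job_done', 'move_l', 'move_to', 'movej', 'state', 'tcp_to_tips']
0.008
dict_keys(['time', 'joint_pos', 'dq', 'joint_torque', 'ee_pos', 'ee_rot', 'ft_force', 'moment', 'finger_gap'])
228 [[0.529, -0.291, -0.0], [0.533, -0.298, -0.001], [0.538, -0.305, -0.001]]
231 [[0.632, -0.228, 0.288], [0.529, -0.301, -0.002], [0.636, -0.233, 0.288]]
234 [[0.632, -0.229, 0.29], [0.632, -0.232, 0.287], [0.636, -0.233, 0.291]]
237 [[0.632, -0.229, 0.293], [0.632, -0.232, 0.291], [0.635, -0.234, 0.294]]
240 [[0.632, -0.229, 0.298], [0.632, -0.232, 0.294], [0.635, -0.233, 0.298]]
243 [[0.632, -0.229, 0.301], [0.632, -0.232, 0.298], [0.635, -0.233, 0.301]]
246 [[0.632, -0.229, 0.304], [0.632, -0.232, 0.301], [0.635, -0.234, 0.304]]
249 [[0.632, -0.229, 0.308], [0.632, -0.232, 0.304], [0.635, -0.234, 0.307]]
130 [[0.609, -0.236, 0.357], [0.61, -0.241, 0.359], [0.618, -0.241, 0.356]]
134 [[0.608, -0.238, 0.348], [0.612, -0.241, 0.347], [0.623, -0.239, 0.343]]
138 [[0.609, -0.239, 0.336], [0.614, -0.241, 0.336], [0.617, -0.245, 0.336]]
142 [[0.612, -0.239, 0.324], [0.613, -0.244, 0.326], [0.617, -0.247, 0.326]]
146 [[0.611, -0.241, 0.314], [0.618, -0.242, 0.313], [0.615, -0.25, 0.317]]
150 [[0.612, -0.242, 0.303], [0.616, -0.245, 0.303], [0.617, -0.251, 0.305]]
154 [[0.612, -0.244, 0.292], [0.616, -0.247, 0.292], [0.618, -0.252, 0.293]]
158 [[1.49, 0.402, -0.321], [1.491, 0.388, -0.315], [1.496, 0.378, -0.312]]
162 [[1.49, 0.397, -0.346], [1.493, 0.385, -0.342], [1.495, 0.373, -0.337]]
```

View pics/c3.png

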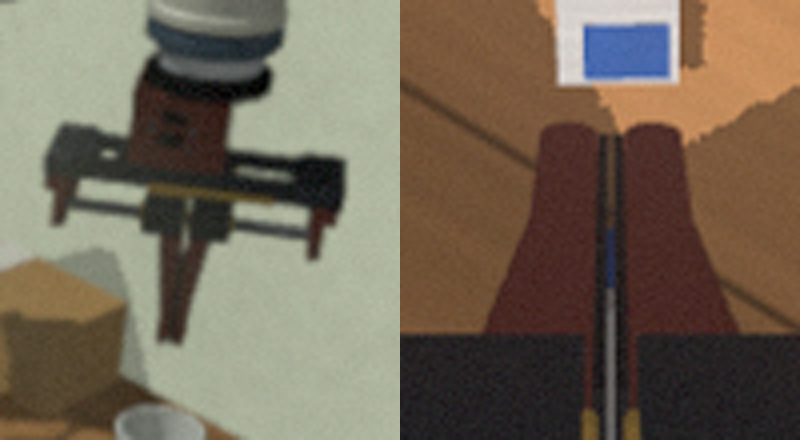

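Both cameras put the closed fingertips at z≈0.288, while the reported TCP is 0.260. The tips should be 8 mm below the TCP, so they look about 36 mm higher than stated. I check this in the other pictures.

Run:
```python
from h import *
# w1 : TCP
for n,p,e in (('w1',[ 0.58065411,-0.25398821,0.1416731 ],None),('wrist0',[.268,.537,.195],None)):
    d=load(n)
    for u in (150,155,160,345,350,355):
        for v in range(225,260):
            z=dep(d,u,v)
            if z[2]-p[2]>-.03 and d['depth'][v,u]<.25: print(n,u,v,np.round(z-p,3)); break
# free-space side view of the start: none with gripper low. closed dep profile in w2 tip front
s=st()
```

```text
w1 150 227 [0.068 0.045 0.189]
w1 155 231 [-0.018  0.049  0.027]
w1 160 230 [-0.016  0.047  0.027]
w1 345 228 [0.068 0.045 0.189]
w1 350 231 [ 0.038 -0.036  0.027]
w1 355 234 [ 0.039 -0.037  0.031]
wrist0 150 233 [-0.033 -0.042  0.03 ]
wrist0 155 231 [-0.032 -0.04   0.027]
wrist0 160 230 [-0.031 -0.038  0.027]
wrist0 345 230 [0.012 0.049 0.026]
wrist0 350 231 [0.013 0.05  0.028]
wrist0 355 234 [0.014 0.052 0.031]
t 9.25 p [ 0.6233 -0.2378  0.2598] F [ 0.28  0.8  -0.13] M [-0.06  0.07 -0.01] gap 0.0004
```

The offset is constant in the tool frame in every picture, open or closed: the tips sit about 27 mm behind the reported TCP. I correct for it in a helper and descend again, watching the force.

```bash
cat >> h.py <<'E'
OFF=.0355  # real tips (8 mm ahead of T') are OFF less far along tool z than reported
def tz(Q): return R.from_quat([Q[1],Q[2],Q[3],Q[0]]).apply([0,0,1.])
def cmd(p,Q): return (np.array(p)+OFF*tz(Q)).tolist()
E
python3 - <<'E'
from h import *
yaw=np.deg2rad(34.3); Q=q(H(yaw,0)); p=np.array([.6236,-.2379,.011])
gripper_open()
move_l(cmd(p+[0,0,.02],Q),.2,Q); f0=np.array(st()['ft_force'])
for dz in (.012,.008,.005,.002,0.0):
    move_l(cmd(p+[0,0,dz],Q),.03,Q); s=st()
    if s['ft_force'][2]-f0[2]>3: break
close(); hold(.1); st()
E
```

```text
t 12.10 p [ 0.6246 -0.2383 -0.0027] F [-0.58 -1.22  0.03] M [-0.03  0.12 -0.  ] gap 0.0876
t 12.52 p [ 0.6234 -0.2378 -0.0129] F [-0.33  0.21  0.51] M [-0.06  0.13  0.  ] gap 0.0875
t 12.80 p [ 0.6234 -0.2378 -0.0169] F [-0.53 -0.26 -0.28] M [-0.02  0.1   0.03] gap 0.0879
t 13.05 p [ 0.6234 -0.2378 -0.0198] F [-0.24 -0.05 -0.39] M [-0.03  0.1   0.03] gap 0.0880
t 13.30 p [ 0.6234 -0.2378 -0.0229] F [ 0.63 -0.26 -0.45] M [-0.01  0.14 -0.04] gap 0.0879
t 13.55 p [ 0.6235 -0.2379 -0.0247] F [-0.28 -0.01 -0.11] M [-0.03  0.11 -0.  ] gap 0.0876
t 14.65 p [ 0.6236 -0.2379 -0.0245] F [ 0.38  0.16 -0.04] M [-0.08  0.11  0.04] gap 0.0237
```

Run:
```python
from h import *
yaw=np.deg2rad(34.3); Q=q(H(yaw,0)); p=np.array([.6236,-.2379,.011])
move_l(cmd(p+[0,0,.03],Q),.08,Q); move_l(cmd(p+[0,0,.30],Q),.3,Q); hold(.3)
F=np.array([ (hold(.05),state()['ft_force'])[1] for _ in range(6)]).mean(0); print(F); st()
snap('wrist','w3'); snap('side','s3')
o=load('s3');d=load('w3'); cv2.imwrite('pics/c4.png',np.hstack([cv2.resize(o['frame'][60:200,270:400],None,fx=2.74,fy=2.74),d['frame'][:,100:450]]))
```

```text
[-0.24798547  0.31668159 -0.95279267]
t 16.82 p [ 0.6236 -0.2379  0.2756] F [-1.38 -0.84 -1.18] M [-0.04  0.08 -0.05] gap 0.0241
```

View pics/c4.png

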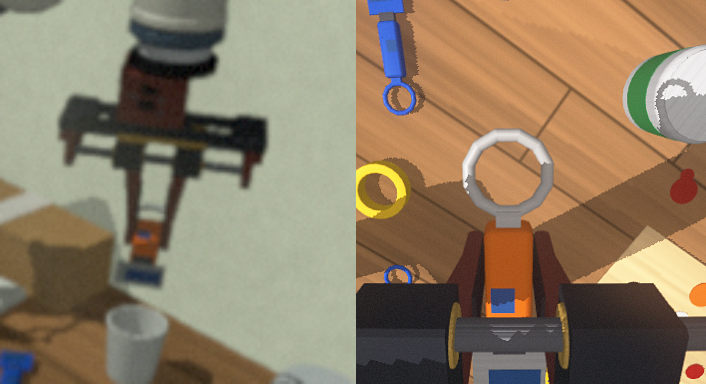

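Held at gap 24 mm; the wrist view shows the ring in front of the fingers at about (507,170) in the montage. I measure the ring in the tool frame.

```bash
cat >> h.py <<'E'
def ringfit(d,ee,er,rows=(110,222),cols=(195,320),dmax=.26,verbose=True):
    T=R.from_quat([er[1],er[2],er[3],er[0]]); hsv=cv2.cvtColor(d['frame'],cv2.COLOR_BGR2HSV)
    P=[]
    for v in range(*rows):
        for u in range(*cols):
            z=d['depth'][v,u]
            if 0<z<dmax and hsv[v,u,1]<90:
                P.append(T.inv().apply(dep(d,u,v)-np.array(ee))*1000)
    P=np.array(P)
    # tool frame: x ahead, z down ; shift to T'
    P[:,2]+=OFF*1000
    A=np.c_[P[:,0],P[:,1],np.ones(len(P))]; co,*_=np.linalg.lstsq(A,P[:,2],rcond=None)
    (cx,cy),r=cv2.minEnclosingCircle(P[:,:2].astype(np.float32))
    if verbose: print('N',len(P),'plane slope x,y',np.round(co,3),'enc circle',round(cx,1),round(cy,1),round(r,1),'xmax',np.percentile(P[:,0],99.5),'ymin/max',np.percentile(P[:,1],[.5,99.5]))
    return P,co
E
python3 - <<'E'
from h import *
d=load('w3'); s=state()
P,co=ringfit(d,s['ee_pos'],s['ee_rot'])
from scipy.optimize import least_squares
f=lambda a: np.hypot(P[:,0]-a[0],P[:,1]-a[1])-18.5
r=least_squares(f,[45,0],loss='soft_l1');print('centre',r.x, 'z at centre',co@[*r.x,1],'far',co@[r.x[0]+18.5,0,1])
E
```

```text
N 3159 plane slope x,y [ 1.200e-02  1.000e-03 -1.594e+00] enc circle 43.6 0.0 22.6 xmax 65.40748599054655 ymin/max [-20.75130743  21.01326604]
centre [44.83961421  0.14729814] z at centre -1.0492105691972298 far -0.8246759276364392
```

Ring is level, centre 44.8 mm ahead of T', so the far bar is 63.3 mm ahead. Now I carry it to a stand-off above the hook and look with the wrist camera.

```bash
cat >> h.py <<'E'
NOM=np.array([.7285-.115*np.cos(YAW),.1743-.115*np.sin(YAW),.25]); EX=np.array([np.cos(YAW),np.sin(YAW),0]); EY=np.array([-np.sin(YAW),np.cos(YAW),0]); EZ=np.array([0,0,1.])
LEV=.0633; DZ=.0012
QH=q(H(YAW,0))
def farpose(x,z,tilt=0,y=0,nose=NOM):  # far-bar centre at (x,y,z) in stand axes rel. to nose -> ee command
    Hh=H(YAW,tilt); Q=q(Hh); far=nose+EX*x+EY*y+EZ*z
    return cmd(far-Hh.apply([LEV,0,-DZ]),Q),Q
def farnow(nose=NOM):
    s=state(); e=s['ee_rot'];T=R.from_quat([e[1],e[2],e[3],e[0]])
    p=np.array(s['ee_pos'])+T.apply([LEV,0,DZ-OFF])-nose
    return np.array([p@EX,p@EY,p[2]])*1000
E
python3 - <<'E'
from h import *
p,Q=farpose(-.12,.11); move_to(p,Q); st()
p,Q=farpose(-.022,.075); move_l(p,.15,Q); hold(.1); st(); print(farnow())
snap('wrist','w4'); snap('side','s4')
o=load('s4');d=load('w4'); cv2.imwrite('pics/c5.png',np.hstack([cv2.resize(o['frame'][70:198,200:310],None,fx=3,fy=3),d['frame'][:,60:450]]))
E
```

```text
t 18.50 p [0.4325 0.1401 0.3255] F [-0.1   0.22 -1.24] M [-0.05  0.15  0.  ] gap 0.0237
t 19.44 p [0.5292 0.1516 0.2918] F [-0.51 -0.79 -1.69] M [-0.05  0.18  0.  ] gap 0.0238
[-2.23745950e+01 -1.17392561e-02  7.62329080e+01]
```

View pics/c5.png

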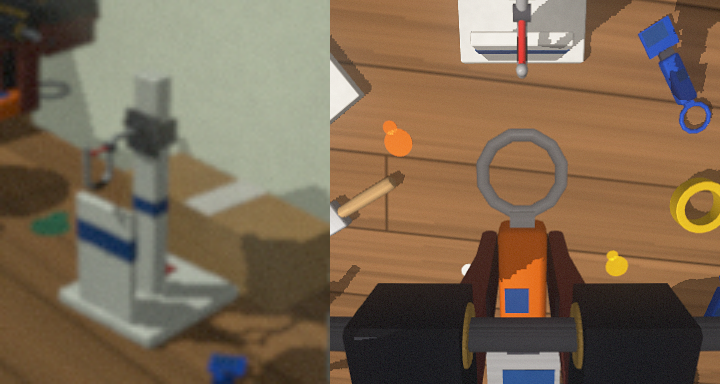

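The wrist view shows the nose ball at (252,71), the red gate at (252,45) directly above it, and the board and rest edges level. I compute the hook position from depth, and check the yaw against the board edge.

Run:
```python
from h import *
d=load('w4'); f=d['frame']; hsv=cv2.cvtColor(f,cv2.COLOR_BGR2HSV)
S=lambda P: np.array([(P-NOM)@EX,(P-NOM)@EY,P[2]-NOM[2]])*1000
m=((hsv[...,0]<8)|(hsv[...,0]>172))&(hsv[...,1]>150)&(hsv[...,2]>90); m[80:]=0; m[:,:230]=0;m[:,275:]=0
ys,xs=np.nonzero(m); G=np.array([S(dep(d,u,v)) for u,v in zip(xs,ys)]); print('gate N',len(G),'px',xs.min(),xs.max(),ys.min(),ys.max()); 
for v in range(ys.min(),ys.max()+1,6): g=G[ys==v]; print(v,np.round(np.median(g,0),1))
for v in range(58,80,2): print(v,[np.round(S(dep(d,u,v)),1).tolist() for u in (249,252,255)])
# board front edge
for name,a,b in (('board',(135,62),(250,62)),('b2',(255,62),(313,62)),('rest',(200,52),(300,52))):
    z=.018 if name[0]=='b' else .165
    A=plane(d,*a,z);B=plane(d,*b,z);print(name,S(A),S(B),np.degrees(np.arctan2(-(B-A)[0],-( A-B)[1]*1)))
```

```text
gate N 283 px 248 255 20 63
20 [ 41.3   0.9 -12.5]
26 [ 37.7   0.6 -13. ]
32 [ 34.1   0.6 -13.1]
38 [ 30.4   0.9 -13.4]
44 [ 26.7   0.9 -13.4]
50 [ 22.9   0.9 -12.9]
56 [ 19.1   0.6 -12.8]
62 [ 15.3   0.6 -12.9]
58 [[17.9, 2.3, -13.1], [17.8, 0.3, -12.1], [17.9, -1.8, -13.3]]
60 [[16.7, 2.3, -14.6], [16.4, 0.3, -10.6], [16.6, -1.8, -12.6]]
62 [[15.3, 2.3, -13.2], [15.3, 0.3, -12.7], [15.4, -1.8, -13.6]]
64 [[13.3, 2.2, -2.7], [13.2, 0.3, -1.9], [13.4, -1.7, -3.6]]
66 [[12.0, 2.2, -2.3], [11.9, 0.3, -1.0], [12.0, -1.7, -2.3]]
68 [[10.8, 2.2, -1.9], [10.7, 0.3, -1.2], [10.7, -1.7, -0.7]]
70 [[9.5, 2.2, -0.7], [9.5, 0.3, -1.3], [9.5, -1.7, -1.8]]
72 [[8.3, 2.2, -1.8], [8.3, 0.3, -1.7], [8.3, -1.7, -2.3]]
74 [[7.1, 2.2, -2.0], [7.1, 0.3, -2.6], [7.1, -1.7, -2.4]]
76 [[6.7, 2.4, -22.7], [6.1, 0.3, -9.4], [6.8, -1.9, -26.4]]
78 [[13.5, 4.7, -250.5], [6.1, 0.3, -45.0], [13.5, -3.5, -250.3]]
board [  32.86418546  151.94191491 -232.        ] [  32.4923582     3.13979697 -232.        ] -173.64317059820146
b2 [  32.49452786   -3.3126361  -232.        ] [  32.6307476   -78.19975892 -232.        ] -173.3957790489891
rest [ 29.22863027  45.83460701 -85.        ] [ 29.24527872 -41.59223844 -85.        ] -173.48908932686504
```

Run:
```python
from h import *
d=load('w4'); cv2.imwrite('pics/c6.png',cv2.resize(d['frame'][0:110,170:340],None,fx=4.5,fy=4.5,interpolation=cv2.INTER_CUBIC))
```

```text
(no output)
```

View pics/c6.png

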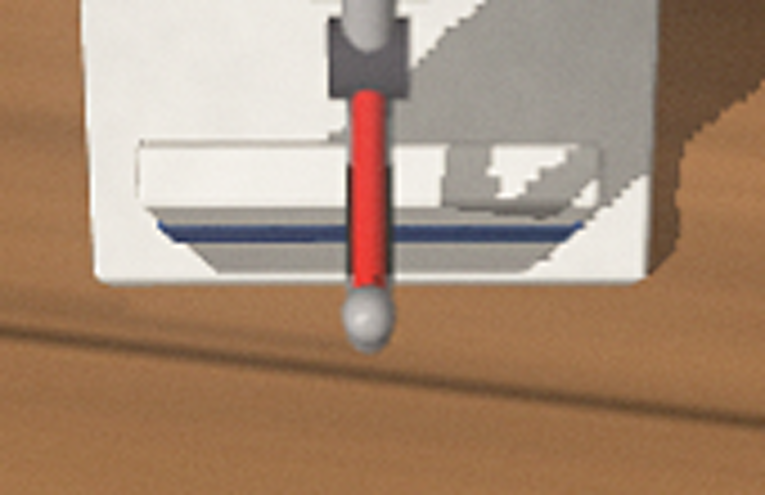

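Yaw 6.5° is confirmed. By vision the gate line is about 15 mm below nominal and the nose about 9.5 mm further back. Both still need checking by feel: go above, lower onto the gate, then draw back.

```bash
cat >> h.py <<'E'
N1=NOM+.0095*EX+.0004*EY-.015*EZ
def F(n=6,dt=.02):
    a=[]
    for _ in range(n): hold(dt); a.append(state()['ft_force'])
    a=np.mean(a,0); return np.array([a@EX,a@EY,a[2]])
E
python3 - <<'E'
from h import *
Q=QH
go=lambda x,z,v: move_l(farpose(x/1e3,z/1e3,nose=N1)[0],v,Q)
go(-31,45,.1); go(10.5,32,.08); hold(.2)
f0=F(12); np.save('f0.npy',f0); print('f0',f0,farnow(N1))
go(10.5,12,.05)
f=F();print(12,np.round(f-f0,2))
for z in (9,7.5,6,5,4,3,2,1,0):
    go(10.5,z,.02); f=F(); print(z,np.round(f-f0,2),np.round(farnow(N1),1))
    if f[2]-f0[2]>1.5 or np.hypot(*(f-f0)[:2])>3: break
st(); snap('wrist','w5'); d=load('w5'); cv2.imwrite('pics/c7.png',cv2.resize(d['frame'][80:280,150:350],None,fx=3,fy=3))
E
```

```text
f0 [ 0.11906923  0.12822907 -0.84898855] [10.37249704  0.05155552 32.29461092]
12 [-0.43  0.07  0.01]
9 [ 0.16 -0.25  0.27] [10.5  0.   9. ]
7.5 [ 0.04  0.11 -0.31] [10.5 -0.   7.4]
6 [-0.07  0.04 -0.02] [10.5  0.   5.9]
5 [0.05 0.14 0.37] [10.5 -0.   5.1]
4 [-0.47 -0.01  0.58] [10.5  0.   4. ]
3 [-0.28 -0.01  0.46] [10.5 -0.   3. ]
2 [-0.04 -0.3   0.4 ] [10.5 -0.   2. ]
1 [-0.29 -0.18  0.87] [10.5 -0.   1. ]
0 [-0.34 -0.24  0.79] [10.5 -0.   0. ]
t 25.08 p [0.5712 0.1568 0.2007] F [-0.07  0.39 -0.82] M [0.04 0.01 0.04] gap 0.0236
```

View pics/c7.png

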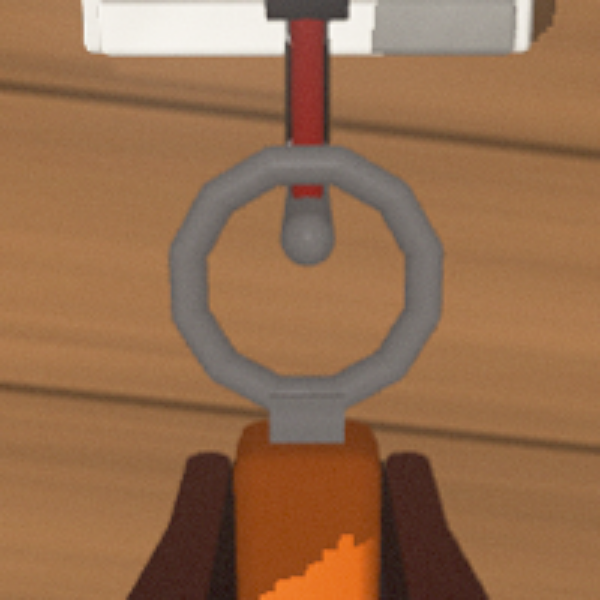

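Gate contact at z≈5 (5.5 expected), so the height is confirmed. The nose ball sits inside the ring, laterally centred. Now I draw back against the nose.

Run:
```python
from h import *
Q=QH; f0=np.load('f0.npy')
go=lambda x,z,v: move_l(farpose(x/1e3,z/1e3,nose=N1)[0],v,Q)
for x in (9.5,9,8.5,8,7.5,7,6.5,6,5.5,5,4.5,4,3.5,3,2.5,2):
    go(x,0,.02); f=F(8); print(x,np.round(f-f0,2),np.round(farnow(N1),2))
    if f[0]-f0[0]>1.3: break
st()
```

```text
9.5 [-0.22 -0.14  0.56] [ 9.4  -0.01 -0.03]
9 [ 0.28 -0.36  0.81] [ 8.98 -0.   -0.  ]
8.5 [-0.1  -0.01  0.73] [ 8.49 -0.    0.06]
8 [ 0.28 -0.13  0.59] [8.02 0.01 0.01]
7.5 [ 2.79 -0.24  0.4 ] [7.75 0.02 0.06]
t 27.05 p [0.5685 0.1565 0.2007] F [ 4.05  0.6  -0.53] M [ 0.1 -0.4 -0. ] gap 0.0240
```

Nose contact is between commanded x 8.0 and 7.5, so the nose estimate is good to about 0.7 mm. I back off slightly and press down along the nose.

Run:
```python
from h import *
Q=QH; f0=np.load('f0.npy')
go=lambda x,z,v: move_l(farpose(x/1e3,z/1e3,nose=N1)[0],v,Q)
x=8.05; go(x,0,.02); print(np.round(F()-f0,2))
for z in np.arange(-2,-29,-2.0):
    go(x,z,.03); f=F(4)-f0; print(z,round(x,2),np.round(f,2),np.round(farnow(N1),2))
    if f[2]>5 or abs(f[1])>4: print('stop');break
    if f[0]>1.5: x+=.25
    elif f[0]<.0 and z>-22 : x-=.1
st(); snap('wrist','w6'); d=load('w6'); cv2.imwrite('pics/c8.png',cv2.resize(d['frame'][80:280,150:350],None,fx=3,fy=3))
```

```text
[0.38 0.04 0.58]
-2.0 8.05 [ 0.74 -0.16  0.91] [ 7.98 -0.   -2.13]
-4.0 8.05 [ 0.65 -0.37  0.55] [ 7.99  0.   -4.11]
-6.0 8.05 [0.51 0.08 1.22] [ 7.98  0.02 -6.1 ]
-8.0 8.05 [-0.11  0.11  0.77] [ 7.99 -0.03 -8.15]
-10.0 7.95 [ 0.28 -0.13  1.06] [ 7.940e+00 -1.000e-02 -1.009e+01]
-12.0 7.95 [0.5  0.21 1.14] [ 7.930e+00 -1.000e-02 -1.211e+01]
-14.0 7.95 [0.25 0.15 1.3 ] [ 7.880e+00  1.000e-02 -1.414e+01]
-16.0 7.95 [0.18 0.17 0.85] [ 7.860e+00  1.000e-02 -1.625e+01]
-18.0 7.95 [-0.14  0.22  0.57] [ 7.810e+00  1.000e-02 -1.829e+01]
-20.0 7.85 [-0.51  0.    0.3 ] [ 7.680e+00  1.000e-02 -2.035e+01]
-22.0 7.75 [ 0.26  0.07 -0.05] [ 7.780e+00  2.000e-02 -2.228e+01]
-24.0 7.75 [ 1.37 -0.14 -0.83] [ 7.820e+00 -2.000e-02 -2.419e+01]
-26.0 7.75 [ 2.3   0.24 -0.46] [ 7.810e+00 -1.000e-02 -2.613e+01]
-28.0 8.0 [ 0.55  0.13 -0.55] [ 7.910e+00  2.000e-02 -2.821e+01]
t 31.83 p [0.5686 0.1565 0.1725] F [ 0.72  0.26 -2.1 ] M [-0.   -0.05 -0.05] gap 0.0241
```

View pics/c8.png

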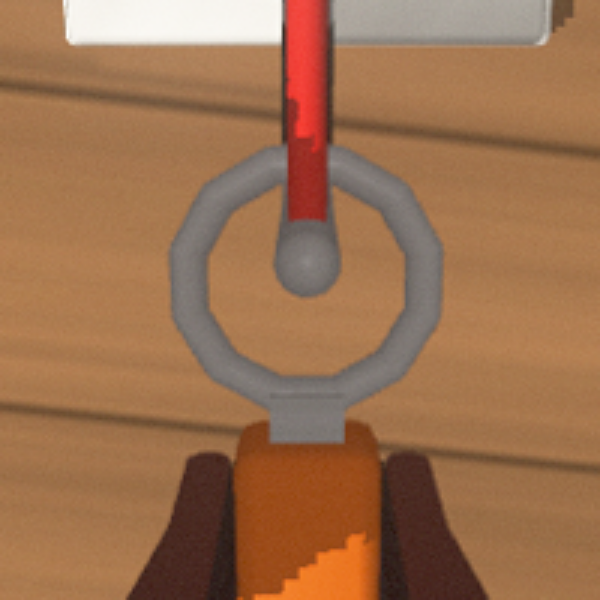

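The red gate now lies above the far bar next to the nose, and Fz is back to about 0: the eye is inside and the gate is shut. I plan the tilt about the far bar.

Run:
```python
from h import *
for t in range(0,91,10):
    p,Q=farpose(.018,-.032,np.deg2rad(t),nose=N1); j=inverse_kinematics(p,Q); print(t,None if j is None else np.round(j,2))
for t in (75,78,82,85):
    p,Q=farpose(.018,-.032,np.deg2rad(t),nose=N1); j=inverse_kinematics(p,Q); print(t,None if j is None else np.round(j,2))
print(np.round(state()['joint_pos'],2))
```

```text
0 [ 0.21  0.09  1.28 -0.    1.77  1.67]
10 [ 0.22 -0.07  1.47 -0.02  1.57  1.68]
20 [ 0.23 -0.22  1.65 -0.04  1.36  1.69]
30 [ 0.24 -0.35  1.82 -0.07  1.15  1.71]
40 [ 0.26 -0.46  1.98 -0.12  0.94  1.75]
50 [ 0.27 -0.55  2.13 -0.19  0.71  1.82]
60 [ 0.28 -0.6   2.26 -0.34  0.46  1.96]
70 [ 0.29 -0.58  2.35 -0.85  0.22  2.47]
80 [ 0.29 -0.47  2.4   3.91  0.26 -2.29]
90 [ 0.29 -0.27  2.39  3.47  0.58 -1.85]
75 None
78 [ 0.29 -0.5   2.4   4.14  0.21 -2.52]
82 [ 0.29 -0.43  2.41  3.76  0.31 -2.14]
85 [ 0.29 -0.38  2.41  3.61  0.41 -1.99]
[ 0.21  0.06  1.3  -0.    1.78  1.67]
```

Run:
```python
from h import *
f0=np.load('f0.npy')
go=lambda x,z,t,v: (lambda a: move_l(a[0],v,a[1]))(farpose(x/1e3,z/1e3,np.deg2rad(t),nose=N1))
go(9,-30,0,.03); go(17,-31,0,.04); print(np.round(F()-f0,2))
for t in (8,16,24,32,40,48,56):
    go(17,-31,t,.05); f=F(3)-f0; print(t,np.round(f,2),np.round(farnow(N1),1))
    if np.linalg.norm(f)>4: print('stop'); break
st(); print(np.round(state()['joint_pos'],2))
snap('wrist','w7'); snap('side','s7')
o=load('s7');d=load('w7'); cv2.imwrite('pics/c9.png',np.hstack([cv2.resize(o['frame'][70:198,200:310],None,fx=3,fy=3),d['frame'][:,60:450]]))
```

```text
[-0.21  0.17  0.19]
8 [-0.37 -0.33  0.63] [ 16.7   0.  -30.5]
16 [-0.26  0.04 -0.16] [ 17.2  -0.  -30.6]
24 [ 0.26  0.61 -0.04] [ 17.3  -0.  -30.3]
32 [-0.17  0.38  0.35] [ 17.4  -0.1 -30.1]
40 [-0.06 -0.32  0.75] [ 17.5  -0.  -29.8]
48 [ 0.11 -0.43  1.  ] [ 17.5  -0.  -29.6]
56 [0.25 0.39 1.06] [ 17.5  -0.1 -29.5]
t 35.38 p [0.6341 0.1639 0.1338] F [ 0.17  1.25 -0.09] M [-0.12  0.58  0.  ] gap 0.0238
[ 0.28 -0.59  2.2  -0.26  0.57  1.88]
```

View pics/c9.png

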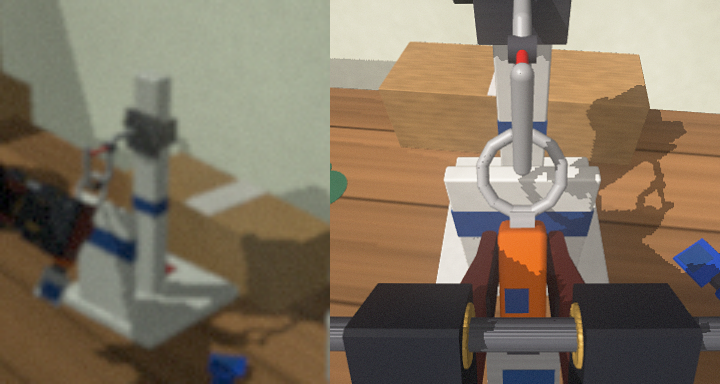

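The hook now passes through the ring and the gate is shut (montage: hook in the ring at (522,170)). The handle is clear of the rest. I go on tilting and lower the bar onto the seat.

Run:
```python
from h import *
f0=np.load('f0.npy')
go=lambda x,z,t,v: (lambda a: move_l(a[0],v,a[1]))(farpose(x/1e3,z/1e3,np.deg2rad(t),nose=N1))
def tilt():
    e=state()['ee_rot']; zz=tz(e); return np.degrees(np.arctan2(zz@EX,-zz[2]))
print('tilt',tilt(),farnow(N1))
for t in (60,64,67):
    go(17,-31,t,.025); f=F(3)-f0; print(t,np.round(f,2),np.round(farnow(N1),1),tilt())
for z in (-32.5,-34,-35,-36,-37,-38):
    go(17,z,67,.03); f=F(6)-f0; print(z,np.round(f,2),np.round(farnow(N1),1))
    if f[2]>2.2: break
st(); print(np.round(state()['joint_pos'],2))
snap('wrist','w8'); snap('side','s8')
o=load('s8');d=load('w8'); cv2.imwrite('pics/c10.png',np.hstack([cv2.resize(o['frame'][70:198,200:310],None,fx=3,fy=3),d['frame'][:,60:450]]))
```

```text
tilt 56.06339625341699 [ 1.78545791e+01 -2.52880977e-02 -2.84727341e+01]
60 [-0.57 -0.29  0.16] [ 17.3  -0.  -30.2] 59.973034674516946
64 [-0.48 -0.23  0.51] [ 17.3  -0.  -30.2] 63.976463642157846
67 [ 0.02  0.03 -0.12] [ 17.2  -0.1 -30.5] 66.94999019228977
-32.5 [-0.12  0.22  0.02] [ 17.1  -0.  -32.2]
-34 [-0.01  0.14  0.18] [ 17.   -0.  -34.1]
-35 [-0.17 -0.13  0.6 ] [ 17.1   0.  -34.7]
-36 [-0.62 -0.52  3.26] [ 17.2   0.1 -35. ]
t 38.03 p [0.6476 0.1656 0.1283] F [-0.14 -0.17  2.59] M [ 0.01  0.09 -0.07] gap 0.0235
[ 0.29 -0.59  2.33 -0.62  0.28  2.24]
```

View pics/c10.png

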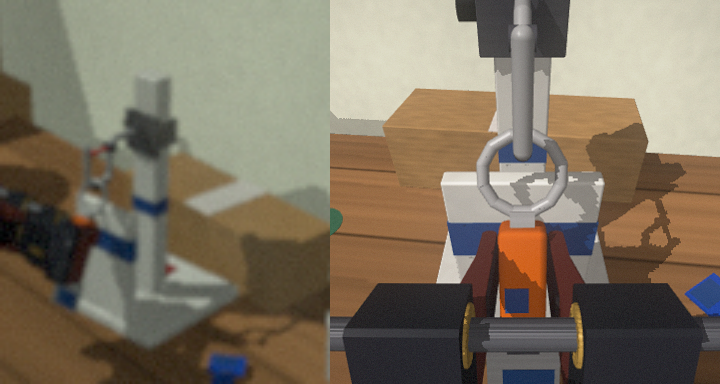

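Seat contact at -35 (36 expected). I check that the retreat is reachable, then ease off, release and back away.

Run:
```python
from h import *
for x,z,t in ((5,-33,60),(-10,-28,50),(-40,-15,40),(-80,10,20),(-120,40,0),(-40,-35,67)):
    p,Q=farpose(x/1e3,z/1e3,np.deg2rad(t),nose=N1); j=inverse_kinematics(p,Q); print(x,z,t,None if j is None else np.round(j,2))
```

```text
5 -33 60 [ 0.29 -0.64  2.29 -0.34  0.48  1.96]
-10 -28 50 [ 0.29 -0.65  2.18 -0.19  0.75  1.82]
-40 -15 40 [ 0.28 -0.65  2.07 -0.13  1.03  1.77]
-80 10 20 [ 0.26 -0.48  1.78 -0.05  1.5   1.71]
-120 40 0 [ 0.24 -0.26  1.48 -0.    1.92  1.7 ]
-40 -35 67 None
```

Run:
```python
from h import *
go=lambda x,z,t,v: (lambda a: move_l(a[0],v,a[1]))(farpose(x/1e3,z/1e3,np.deg2rad(t),nose=N1))
go(17,-35,67,.02); st()
gripper_open(); hold(.5); st()
snap('wrist','w9')
go(5,-33,60,.04); go(-10,-28,50,.06); go(-40,-15,40,.08); go(-80,10,20,.1); go(-110,40,0,.1)
st(); hold(1.0)
snap('wrist','w10'); snap('side','s10')
o=load('s10');d=load('w9');e=load('w10'); cv2.imwrite('pics/c11.png',np.hstack([cv2.resize(o['frame'][70:198,200:300],None,fx=2,fy=3)[:, :],cv2.resize(d['frame'],(290,384))[:,:],cv2.resize(e['frame'],(290,384))]))
cv2.imwrite('pics/c12.png',cv2.resize(o['frame'][70:198,200:330],None,fx=4.5,fy=4.5,interpolation=cv2.INTER_CUBIC))
```

```text
t 38.38 p [0.6473 0.1655 0.1284] F [0.28 0.06 1.75] M [0.03 0.18 0.  ] gap 0.0237
t 39.97 p [0.6473 0.1654 0.1283] F [-0.41 -0.15  0.19] M [-0.06  0.51  0.04] gap 0.0879
t 43.73 p [0.4514 0.1431 0.24  ] F [ 0.31 -0.13 -0.48] M [-0.02  0.13 -0.  ] gap 0.0878
```

View pics/c11.png

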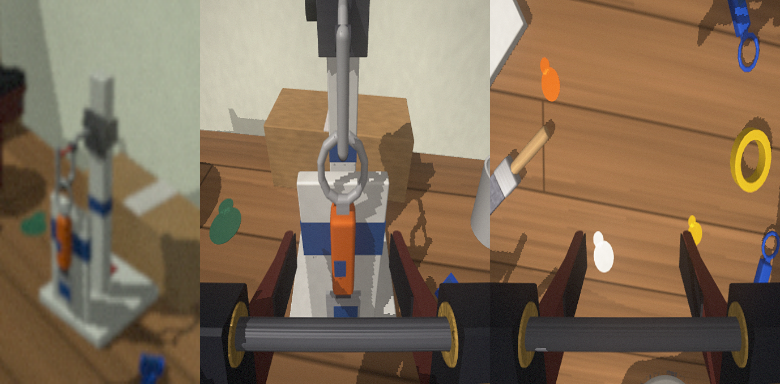

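View pics/c12.png

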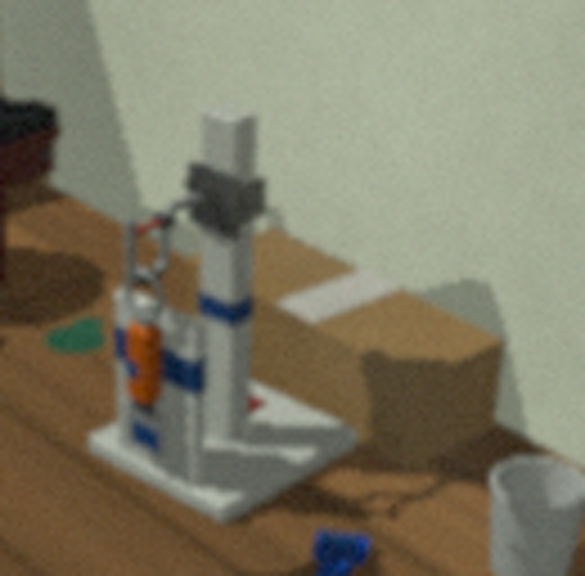

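The scraper hangs from the hook with its handle against the rest (crop (143,362)), and the red gate is level at (150,225). A final stillness check, then I hand in.

Run:
```python
from h import *
def c(d):
    hsv=cv2.cvtColor(d['frame'],cv2.COLOR_BGR2HSV); m=cv2.inRange(hsv,(3,170,90),(18,255,255)); m[:135]=0;m[175:]=0;m[:,:222]=0;m[:,245:]=0
    ys,xs=np.nonzero(m); return len(xs),xs.mean(),ys.mean()
print(c(load('s10')),cv2.absdiff(load('s10')['frame'][90:175,215:260],snap('side','s11')['frame'][90:175,215:260]).mean())
hold(1.5); d=snap('side','s12'); print(c(load('s11')),c(d)); 
t=snap('top','t12'); cv2.imwrite('pics/t12v.png',t['frame']); st()
```

```text
(77, np.float64(231.62337662337663), np.float64(150.16883116883116)) 2.467276688453159
(78, np.float64(231.60256410256412), np.float64(150.24358974358975)) (79, np.float64(231.68354430379748), np.float64(150.22784810126583))
t 46.48 p [0.4514 0.1431 0.2407] F [-0.52 -0.35 -0.42] M [-0.01  0.16 -0.  ] gap 0.0875
```

View pics/t12v.png

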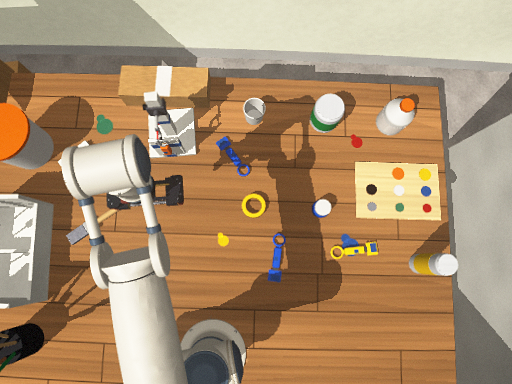

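The scraper is still (orange centroid steady within 0.1 px over 1.5 s). In the top view the other objects that are not hidden by the arm are where they were.

```bash
python3 -c "
from h import *
job_done(); print('done')"
```

```text
the job is handed in; nothing more can be done
done
```

The orange scraper hangs from the snap hook with its eye on the seat, the gate shut behind it and its handle against the back rest. I handed the job in at about 46.5 s.

- **Pick-up:** The first grasp missed and closed on air, without moving anything. Two cameras put the fingertips about 36 mm further back than the stated tool length. I corrected for that, and the second grasp held (23.7 mm gap).
- **Finding the hook:** The camera put the gate line about 15 mm below nominal and the nose about 9.5 mm further back. Touch agreed to within about 1 mm.
- **Passing the gate:** The eye pressed the gate open along the nose, and the wrist picture then showed the gate shut above the far bar. The highest force I sampled downward was 1.3 N; drawing back against the nose averaged 2.8 N, with one reading of about 4 N. The highest when seating was 3.3 N, all below 10 N.
- **Letting go:** I could only tilt the handle to 67° because of a wrist limit, so it swung the last 20° or so onto the rest by itself.
- **Last checks:** The scraper held still over 1.5 s (within 0.1 px), and the gate looked level. The gripper was clear, and the forces were at noise level. The other things were in place in the top view, except a few hidden by the arm that I could not recheck.

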